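# Right the slumped pot and shut the propagator

## Task

One of the square pots in the seed propagator has slumped and leans out over the tray's edge. Working with the fingertips only, push it back until it stands upright on the tray floor by itself, then push the open clear cover over and press it gently down until it is fully shut. Do not lift any pot, leave the other pots standing, and leave everything else on the bench alone.

Things in the scene. Friction and masses are not known exactly. Their poses are not given: they have to be found in the camera images.
- propagator: Black plastic propagator tray, fixed to the bench: 384 mm along its own x, 244 mm along y, walls 62 mm high and 4 mm thick (a 6 mm lip runs round outside the top), inner floor 6 mm above the bench. Origin at the centre of its underside, z up. The cover is hinged on the top of its +y wall; the slumped pot leans on its -y wall. The row of other pots stands in its +y half.
- cover (a joint): Clear cover, a shell 384 x 244 mm at the rim, 112 mm deep, walls drawn in 12 mm to the top. Rad: 0 = fully shut, top face level, 175 mm above the bench; grows as it opens, up and over towards the tray's +y; at 1.57 the top face stands upright, facing +y; stops at 1.95. Stiff hinge: it stays at any angle where left; pushing it near the free edge takes 2 to 8 N. 0.45 kg.
- cover_hinge (a point): Middle of the cover's hinge line, which runs parallel to the tray's x: in the tray's frame at y = +122 mm, z = 63 mm.
- cover_edge (a point): Middle of the free edge of the cover's outer top face: shut, 232 mm from the hinge line towards the tray's -y and 112 mm above it. It turns about the hinge line with the cover. The top face is 220 mm wide from this edge; two round black vents (52 mm across, 11 mm proud) sit across its middle, 100 mm either side of its centre along x; elsewhere it is flat.
- pot_leaning: The slumped pot: black deep square pot full of compost with a small leafy cutting; base 55 mm, top 74 mm square, 115 mm high, about 0.35 kg (varies). Origin at the centre of its underside, own z towards the mouth. Its base edge is on the tray floor; it leans about 33 degrees to the tray's -y, resting on that wall, its mouth sticking out over it. The leaves (40 mm above the lip) give way.
- pot_lip (a point): Middle of the slumped pot's outermost lip edge: 37 mm from its axis on the leaning side, 115 mm above the underside; the lip is 14 mm deep. About 36 mm outside the wall and 85 mm above the bench at the start. Pushed here towards the tray's +y the pot pivots on its base edge without sliding, and drops upright by itself once it leans less than about 24 degrees.
- pot_a: Deep square nursery pot of the same kind as the leaning one (base 55 x 55 mm, top 74 x 74 mm, 115 mm high, full of compost, about 0.35 kg), standing upright in the row along the hinge side of the tray. Origin at the centre of its underside, z up. A bystander: it must stay standing.
- pot_b: Deep square nursery pot of the same kind as the leaning one (base 55 x 55 mm, top 74 x 74 mm, 115 mm high, full of compost, about 0.35 kg), standing upright in the row along the hinge side of the tray. Origin at the centre of its underside, z up. A bystander: it must stay standing.
- pot_c: Deep square nursery pot of the same kind as the leaning one (base 55 x 55 mm, top 74 x 74 mm, 115 mm high, full of compost, about 0.35 kg), standing upright in the row along the hinge side of the tray. Origin at the centre of its underside, z up. A bystander: it must stay standing.
- sprayer: Clear spray bottle with a blue trigger head, 88 mm across, 200 mm tall; origin at the centre of its underside. Bystander, right of the propagator.
- trowel: Steel hand trowel with a wooden handle, lying flat, about 320 mm long, 25 mm high; origin under its middle, own x towards the blade. Bystander, right of the propagator.
- saucers: Stack of three pot saucers, 160 mm across, 40 mm high; origin at the centre of its underside. Bystander, near right.
- label_jar: Glass jar of plant labels, 76 mm across, 98 mm high (labels to 145 mm); origin at the centre of its underside. Bystander, left of the propagator.
- clay_pot: Small empty clay pot, 104 mm across, 88 mm high; origin at the centre of its underside. Bystander, left of the propagator.
Mind the look-alikes: they are no part of the job. Leave any pink or yellow look-alike of the pot_leaning alone.

How it is judged:
By the outcome, as a careful person would: the job done as asked, in the order asked, and still so for the second after the job is handed in, with the robot touching nothing.
It also fails if it takes over 61 s, if anything falls off the work surface, if the arm or the gripper's body presses on something with over 40 N, if the wrist force passes 120 N, or if a joint passes its speed limit or range.

## Robot

A 6-joint arm with a two-finger parallel gripper is mounted at the origin on the work surface. World frame = base frame: x ahead of the robot, y to its left, z up, the work surface at z = 0. Lengths are in m, angles in degrees, forces in N, time in s.
With the tool pointing down it reaches from about 0.375 to 0.975 m from the base axis. Payload 3.8 kg.
Tool frame: the origin (TCP) lies at the centre of the arm's flange, where the gripper is bolted on; the fingertips stand 173 mm ahead of it and the grasp point (between the pads) lies 155 mm ahead of it (grip_point_offset is the distance from the TCP to the grasp point, in m); z points along the fingers, y is the direction in which the jaws open and shut (so a half turn about z gives the same grasp; the last joint's range is limited). The gripper opens to 85 mm and grips with 20 to 120 N. Pads are 22 mm wide; open, the fingers measure 114 mm over their backs; the gripper's body (76 mm by 85 mm) begins 54 mm behind the grasp point. The pads swing forward as they close: fully open they stand 13 mm farther back than shut.
Start: joints at [64.12, 15.12, 91.902, -0, 72.978, -2.114], TCP at [0.272, 0.618, 0.405] pointing down, gripper open.
Joint ranges: [-150.88, 150.88], [-54.13, 125.18], [17.81, 147.31], [-75.09, 255.09], [0, 152.58], [-146.25, 146.25]. Speed limits (degrees/s): [147.25, 147.25, 180, 180, 180, 180].

## Interface

Orientations are given as [roll, pitch, yaw] about the fixed x, y, z axes, in that order (R = Rz(yaw) Ry(pitch) Rx(roll)).
In Python, from rig import * gives the robot as it stands. The module is installed in compiled form; this text tells all that it offers.
- The arm moves only by the tool send_rows, never from a script. Its argument "plan" is a list of rows, each a list of 2 entries, a list of its own where there are three numbers: the shift along the tool's x, y, z in m, then the turn, a rotation vector about the tool's x, y, z in rad. A call has 1 to 10 rows; each row shifts and turns the commanded pose from where the row before left it, along the tool's axes as they then stand; what a row does not reach is not made up. A row lasts 1/10 s, in which the tool goes at most 50 mm and 8.59 degrees, less where a joint would pass 70% of its speed; a pose out of reach is approached as far as the arm can. A call is refused whole if a number of a shift passes 0.05 or a number of a turn 0.15, either way. A call with a gripper value outside its range is refused whole. "fingers" is the closure in counts, from 0 (fully open) to 255 (shut), set as the call begins (left out, the last holds). The fingers move at their own pace and stop on an object; the grip force is fixed at half the most. Time passes only in rows, so rows that do not move let the fingers close. It gives the time, the measured TCP pose, the force and the opening at its end, in the units of the state.
- get_state(): the state, without advancing time (a new reading comes with each control period).
- grab_frame(name): name is "scene" or "side" or "wrist"; returns a dict with "image" (384x512x3 uint8, blue, green, red), "vertical_fov" (degrees; the focal length in pixels is half the picture's height over the tangent of half this angle, whatever the lens; pixels are square), "cx", "cy" (the principal point, pixels), "cam_to_world" (4x4, takes a point from camera to world coordinates); the wrist camera has in their place "tool_from_camera" (4x4, takes a point from camera to tool coordinates, whose origin is the TCP and whose axes are the flange's). Camera axes: x right, y down, z forward; pixel columns grow to the right and rows downward; lengths in m; the calibration is good to about 2 mm. A picture is of the moment at which its call begins: read the wrist's pose just before it. There is no depth.
- finish_job(): hands the job in, once; it reports no verdict.
Trained networks look in the newest picture that a camera, given by its name, has taken for a name from the list of things; names that differ only in an ending like _2 or _b are one class to them, and where a whole thing is asked for, a point or a joint stands for the part that bears it (a point fixed in the world has none). Each returns a list of dicts, best first, with "confidence" (0 to 1); they miss things now and then, are a little off and sometimes report something else, mostly with a low value. They report only what shows in the picture. A call takes as long as a camera call. They do not tell look-alikes from the thing itself.
- look_for(camera, label): "point" ([x, y, z] in m, in world coordinates, good to about 4 mm: the middle of the surface that is visible of it).
The state is a dict: "t": time; "qpos": joint angles; "dq": joint speeds; "joint_torque": joint torques, N m; "tcp_pos": TCP position; "ee_rot": TCP orientation; "wrist_force": force on the tool from outside, world axes, zero at the start; "ft_torque": the same for the moment, N m; "gripper_width": opening from 0.0 (shut) to 1.0 (fully open).
Only numpy, scipy, OpenCV 4.12 (cv2) and the standard library are available. Lean on these libraries where they do the work, as an engineer would, in place of code of your own. Each camera call takes 0.05 s, during which the arm holds its last target. There are 200 camera calls.

## Working session

There is one attempt and no reset: what is moved stays moved. The work goes in short steps, Python scripts to look and compute and a tool call to move; the robot and the scene stay as the last step left them, time stands still between calls to the robot, and variables do not carry over. Pictures are saved under pics/ and viewed, about 8 in all and at most 12, crops included, and the job is handed in when it is done.

Besides the shell and the picture viewer there is one more tool, called after "Emit:" as name(argument=value, ...), one argument or row to a line, values as JSON. send_rows: Moves the arm, as the interface text tells. Its arguments: {"type":"object","properties":{"plan":{"type":"array","items":{"type":"array"}},"fingers":{"type":"number"}},"required":["plan"]}

```bash
mkdir -p pics
python3 - <<'E'
from rig import *
import cv2,numpy as np
s=get_state();print(s)
ims=[]
for c in ["scene","side"]:
    f=grab_frame(c);cv2.imwrite(f"pics/{c}0.png",f["image"]);ims.append(f["image"])
    print(c,f["vertical_fov"],f["cx"],f["cy"],np.round(f["cam_to_world"],3).tolist())
    for n in ["propagator","cover","cover_hinge","cover_edge","pot_leaning","pot_lip","pot_a","sprayer","saucers","label_jar","clay_pot","trowel"]:
        try:print(n,[(np.round(d["point"],3).tolist(),round(d["confidence"],2)) for d in look_for(c,n)][:5])
        except Exception as e:print(n,e)
cv2.imwrite("pics/both.png",cv2.resize(np.vstack(ims),(512,768)) [:, :])
E
```

```text
{'t': 0.0, 'qpos': array([ 6.41193037e+01,  1.51687471e+01,  9.19834390e+01, -1.07380184e-03,
        7.29769387e+01, -2.11635585e+00]), 'dq': array([ 0.10233184,  0.11153514,  0.05393227, -0.04566516, -0.06303172,
       -0.02691669]), 'joint_torque': array([-3.07379232e-04, -5.15113378e+01, -3.67318547e+01, -1.25269262e-04,
        1.30966731e-02, -1.07934235e-05]), 'tcp_pos': array([0.2718805 , 0.61743391, 0.40334583]), 'ee_rot': array([-1.79870925e+02, -3.74310025e-03,  1.56235971e+02]), 'wrist_force': array([ 0.72149138, -0.59469144,  0.05962243]), 'ft_torque': array([0.00995259, 0.02801494, 0.01042195]), 'gripper_width': 1.0025085780646203}
scene 43.616328409178706 258.3961666782071 192.72927537648152 [[-0.466, -0.832, 0.301, 0.006], [-0.885, 0.441, -0.15, 0.097], [-0.007, -0.336, -0.942, 1.648], [0.0, 0.0, 0.0, 1.0]]
propagator [([0.502, 0.105, 0.065], 0.88)]
cover [([0.498, 0.17, 0.29], 0.97)]
cover_hinge [([0.5, 0.17, 0.286], 0.81)]
cover_edge [([0.497, 0.172, 0.288], 0.77)]
pot_leaning [([0.488, -0.601, 0.054], 0.95), ([0.507, -0.114, 0.105], 0.94), ([0.695, -0.282, 0.059],
[... 752 characters left out ...]
9, 0.135], 0.93)]
cover_edge [([0.525, 0.179, 0.132], 0.68), ([0.425, -0.44, 0.106], 0.41)]
pot_leaning [([0.497, -0.607, 0.064], 0.83), ([0.514, -0.136, 0.113], 0.77), ([0.708, -0.294, 0.064], 0.63), ([0.532, 0.128, 0.07], 0.19)]
pot_lip [([0.516, -0.131, 0.116], 0.94), ([0.495, -0.604, 0.061], 0.79), ([0.704, -0.298, 0.062], 0.66)]
pot_a [([0.533, 0.031, 0.109], 0.97), ([0.416, 0.018, 0.11], 0.93), ([0.649, 0.029, 0.106], 0.75)]
sprayer [([0.426, -0.438, 0.108], 0.74)]
saucers [([0.296, -0.401, 0.029], 0.61)]
label_jar [([0.578, 0.422, 0.086], 0.52)]
clay_pot [([0.385, 0.409, 0.068], 0.78), ([0.533, 0.128, 0.067], 0.2)]
trowel [([0.647, 0.028, 0.108], 0.68), ([0.552, -0.384, 0.012], 0.67)]
```

View pics/scene0.png

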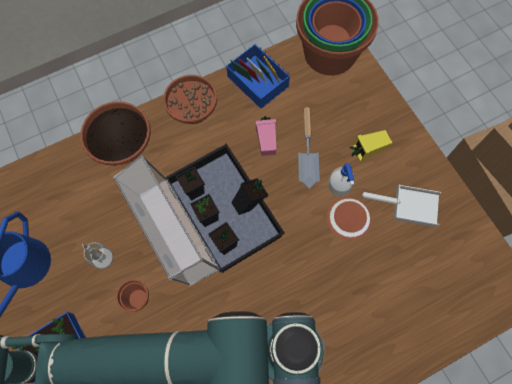

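View pics/side0.png

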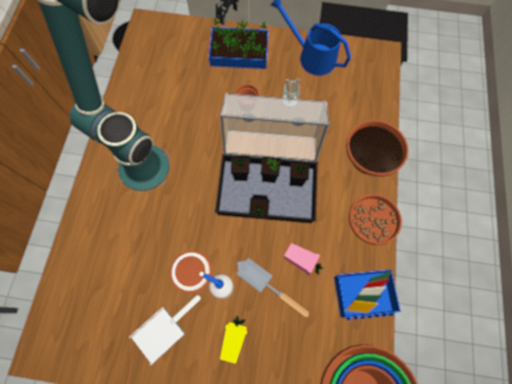

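Scene: the tray sits centrally at about px (225,208), with the cover open on its left, the leaning pot at (247,196), and pink and yellow look-alikes on the bench at (266,135) and (374,143). Side: the tray rim runs from about (218,213) to (316,220), and the leaning pot is at (259,205). I'll enlarge both to get the tray corners.

Run:
```python
import cv2,numpy as np
a=cv2.imread("pics/scene0.png")[135:285,110:290];b=cv2.imread("pics/side0.png")[85:225,205:330]
a=cv2.resize(a,None,fx=2.2,fy=2.2,interpolation=2);b=cv2.resize(b,None,fx=3,fy=3,interpolation=2)
o=np.zeros((430,800,3),np.uint8);o[:a.shape[0],:a.shape[1]]=a;o[:b.shape[0],410:410+b.shape[1]]=b
cv2.imwrite("pics/crop.png",o)
```

```text
(no output)
```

View pics/crop.png

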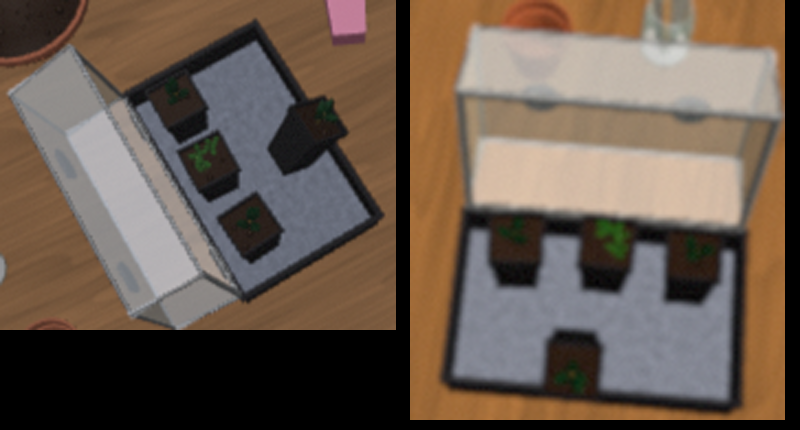

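```bash
cat > h.py <<'E'
import numpy as np,cv2
from scipy.optimize import least_squares
from scipy.spatial.transform import Rotation as R
CAM={'scene':(43.616328409178706,258.396,192.729,[[-0.466,-0.832,0.301,0.006],[-0.885,0.441,-0.15,0.097],[-0.007,-0.336,-0.942,1.648]]),
'side':(57.95640744326835,252.007,198.807,[[0.988,0.149,-0.041,0.536],[0.155,-0.935,0.318,-0.526],[0.009,-0.321,-0.947,1.36]])}
def proj(c,P):
    v,cx,cy,M=CAM[c];M=np.array(M);f=192/np.tan(np.radians(v/2))
    p=(np.atleast_2d(P)-M[:,3])@np.linalg.inv(M[:,:3]).T
    return p[:,:2]/p[:,2:]*f+[cx,cy]
def T(p,P):
    x,y,a=p;P=np.atleast_2d(P);c,s=np.cos(a),np.sin(a)
    return np.c_[x+c*P[:,0]-s*P[:,1],y+s*P[:,0]+c*P[:,1],P[:,2]]
def cov(x,u,v,th): return [x,.122-u*np.cos(th)+v*np.sin(th),.063+u*np.sin(th)+v*np.cos(th)]
E
python3 - <<'E'
from h import *
sc=np.array([[382,214],[257,21],[127,95],[245,300]])/2.2+[110,135]
sd=(np.array([[442,385],[737,408],[746,232],[462,208]])-[410,0])/3+[205,85]
C=np.array([[-.198,-.128,.062],[.198,-.128,.062],[.198,.128,.062],[-.198,.128,.062]])
for w in [(1,1),(1,0),(0,1)]:
    r=least_squares(lambda p:np.r_[w[0]*(proj('scene',T(p,C))-sc).ravel(),w[1]*(proj('side',T(p,C))-sd).ravel()],[.5,.03,0]);p=r.x
    print(w,p,np.degrees(p[2]),np.round(r.fun,1))
    if w==(1,1):p0=p
for th in (1.5,1.6,1.7,1.8,1.9):
    P=[cov(s*h,u,v,th) for u,v,h in((.244,0,.192),(.232,.112,.18),(.012,.112,.18)) for s in(-1,1)]
    P=T(p0,P);print(th,((proj('scene',P)-[110,135])*2.2).round().tolist(),((proj('side',P)-[205,85])*3+[410,0]).round().tolist())
# pots and lip in tray frame
for q in [(.507,-.114,.105),(.514,-.136,.113),(.516,-.131,.116),(.527,.034,.105),(.637,.039,.112),(.41,.023,.107)]:
    d=np.array(q[:2])-p0[:2];c,s=np.cos(p0[2]),np.sin(p0[2]);print(q,d@[c,s],d@[-s,c])
E
```

```text
(1, 1) [ 0.53052799 -0.03023672  0.06709799] 3.844431538916942 [ 2.2  0.3  0.3 -1.6 -2.7 -0.8 -0.5  0.5 -1.9 -0.4  1.4  0.9  0.2 -0.5
 -1.  -0.6]
(1, 0) [ 0.52937661 -0.03018501  0.06506329] 3.7278520358978064 [ 2.3  0.7  0.6 -1.4 -2.5 -0.7 -0.5  0.9 -0.  -0.   0.   0.  -0.  -0.
 -0.  -0. ]
(0, 1) [ 0.53192146 -0.03031342  0.07004519] 4.013293612438167 [ 0.  -0.  -0.  -0.  -0.  -0.  -0.   0.  -1.5 -0.1  1.8  0.8  0.4 -0.6
 -0.7 -0.4]
1.5 [[242.0, 254.0], [104.0, 24.0], [161.0, 292.0], [37.0, 71.0], [175.0, 326.0], [65.0, 130.0]] [[446.0, 130.0], [781.0, 158.0], [468.0, 50.0], [771.0, 74.0], [480.0, 133.0], [738.0, 154.0]]
1.6 [[225.0, 263.0], [89.0, 33.0], [147.0, 303.0], [24.0, 83.0], [175.0, 327.0], [66.0, 133.0]] [[449.0, 112.0], [781.0, 139.0], [471.0, 38.0], [770.0, 62.0], [480.0, 136.0], [737.0, 157.0]]
1.7 [[209.0, 273.0], [74.0, 42.0], [133.0, 314.0], [12.0, 94.0], [176.0, 329.0], [67.0, 135.0]] [[451.0, 94.0], [781.0, 121.0], [473.0, 29.0], [768.0, 53.0], [481.0, 140.0], [736.0, 161.0]]
1.8 [[193.0, 284.0], [59.0, 51.0], [121.0, 324.0], [2.0, 105.0], [178.0, 329.0], [70.0, 137.0]] [[454.0, 78.0], [781.0, 105.0], [476.0, 22.0], [766.0, 46.0], [481.0, 144.0], [734.0, 165.0]]
1.9 [[178.0, 294.0], [45.0, 61.0], [111.0, 334.0], [-7.0, 116.0], [180.0, 330.0], [72.0, 139.0]] [[457.0, 65.0], [780.0, 91.0], [478.0, 18.0], [763.0, 41.0], [481.0, 149.0], [733.0, 170.0]]
(0.507, -0.114, 0.105) -0.029091179876540158 -0.08199729293661069
(0.514, -0.136, 0.113) -0.023581979802520314 -0.10441712153864108
(0.516, -0.131, 0.116) -0.0212512419930372 -0.09956246797083153
(0.527, 0.034, 0.105) 0.0007868681271203237 0.06432872063408346
(0.637, 0.039, 0.112) 0.11087458157334487 0.06194222777175447
(0.41, 0.023, 0.107) -0.11668737965278968 0.06119804841484318
```

Emit:
send_rows(
  fingers=255,
  plan=[
    [[0,0,-0.016],[0,0,0.109]],
    [[0,0,-0.016],[0,0,0.109]],
    [[0,0,-0.016],[0,0,0.109]],
    [[0,0,-0.016],[0,0,0.109]],
    [[0,0,-0.016],[0,0,0.109]],
    [[0,0,-0.016],[0,0,0.109]],
    [[0,0,-0.016],[0,0,0.109]],
    [[0,0,-0.016],[0,0,0.109]],
    [[0,0,-0.016],[0,0,0.109]],
    [[0,0,-0.016],[0,0,0.109]],
  ],
)

```text
t: 2.3
tcp_pos: [0.272, 0.6177, 0.5653]
ee_rot: [180.0, 0.0, 93.5]
wrist_force: [-1.3, 0.1, -0.3]
gripper_width: 0.005
```

Emit:
send_rows(
  plan=[
    [[-0.043,0.01,0],[0,0,0]],
    [[-0.043,0.01,0],[0,0,0]],
    [[-0.043,0.01,0],[0,0,0]],
    [[-0.043,0.01,0],[0,0,0]],
    [[-0.043,0.01,0],[0,0,0]],
    [[-0.043,0.01,0],[0,0,0]],
    [[-0.043,0.01,0],[0,0,0]],
    [[-0.043,0.01,0],[0,0,0]],
    [[-0.043,0.01,0],[0,0,0]],
    [[-0.043,0.01,0],[0,0,0]],
  ],
)

```text
t: 3.3
tcp_pos: [0.4, 0.1935, 0.565]
ee_rot: [179.9, -0.0, 93.8]
wrist_force: [0.7, 0.2, 0.2]
gripper_width: -0.002
```

Emit:
send_rows(
  plan=[
    [[-0.044,0.01,0],[0,0,0]],
    [[-0.044,0.01,0],[0,0,0]],
    [[-0.044,0.01,0],[0,0,0]],
    [[-0.044,0.01,0],[0,0,0]],
    [[-0.044,0.01,0],[0,0,0]],
    [[-0.044,0.01,0],[0,0,0]],
    [[-0.044,0.01,0],[0,0,0]],
    [[-0.044,0.01,0],[0,0,0]],
    [[-0.044,0.01,0],[0,0,0]],
    [[-0.044,0.01,0],[0,0,0]],
  ],
)

```text
t: 4.3
tcp_pos: [0.529, -0.2391, 0.5649]
ee_rot: [180.0, 0.0, 93.8]
wrist_force: [-0.4, -0.5, -0.0]
gripper_width: -0.001
```

Run:
```python
from rig import *
import cv2,numpy as np
s=get_state();print({k:np.round(s[k],3) for k in("t","qpos","tcp_pos","ee_rot","wrist_force")})
f=grab_frame("wrist");cv2.imwrite("pics/w1.png",f["image"]);print(f["vertical_fov"],f["cx"],f["cy"],np.round(f["tool_from_camera"],3).tolist())
for n in ["pot_leaning","pot_lip"]:print(n,[(np.round(d["point"],3).tolist(),round(d["confidence"],2)) for d in look_for("wrist",n)][:5])
```

```text
{'t': np.float64(4.3), 'qpos': array([-2.6782e+01,  1.5960e+00,  9.0736e+01,  1.1000e-02,  8.7637e+01,
       -3.0543e+01]), 'tcp_pos': array([ 0.529, -0.239,  0.565]), 'ee_rot': array([1.79967e+02, 6.00000e-03, 9.37610e+01]), 'wrist_force': array([-0.354, -0.522, -0.011])}
64.21844397156039 262.24243214529463 200.07681954996028 [[0.0, -0.952, -0.307, 0.077], [1.0, 0.0, 0.0, 0.0], [-0.0, -0.307, 0.952, 0.033], [0.0, 0.0, 0.0, 1.0]]
pot_leaning [([0.701, -0.28, 0.064], 0.63), ([0.512, -0.124, 0.109], 0.6)]
pot_lip [([0.512, -0.127, 0.112], 0.91), ([0.697, -0.28, 0.065], 0.63), ([0.42, -0.42, 0.106], 0.61)]
```

View pics/w1.png

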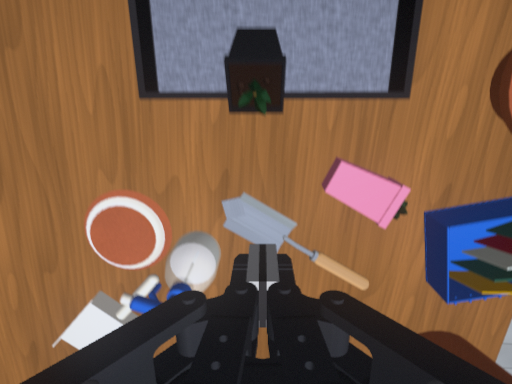

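The leaning pot's lip edge is centred at about (256,112), its mouth spans columns 226–285, the tray's -y rim is at row 98, and the tray is aligned with the picture. The pink look-alike is off to the right at (367,192), so it's out of the way.

```bash
cat >> h.py <<'E'
def wr(px,z,tcp,rpy):
    f=192/np.tan(np.radians(64.21844/2));M=np.array([[0,-.952,-.307,.077],[1,0,0,0],[0,-.307,.952,.033]])
    d=np.array([(px[0]-262.24)/f,(px[1]-200.08)/f,1]);Q=R.from_euler('xyz',rpy,degrees=True).as_matrix()
    o=Q@M[:,3]+tcp;d=Q@M[:,:3]@d;return o+d*(z-o[2])/d[2]
E
python3 - <<'E'
from h import *
p0=(.5305,-.0302,.0671);c,s=np.cos(p0[2]),np.sin(p0[2])
for n,px,z in [("lip",(256,112),.085),("lip",(256,112),.097),("back",(256,54),.13),("rimL",(139,98),.062),("rimR",(410,98),.062)]:
    P=wr(px,z,[.529,-.239,.565],[180,0,93.76]);d=P[:2]-p0[:2];print(n,z,P.round(3),"tray",round(d@[c,s],3),round(d@[-s,c],3))
E
```

```text
lip 0.085 [ 0.516 -0.177  0.085] tray -0.024 -0.145
lip 0.097 [ 0.516 -0.176  0.097] tray -0.024 -0.145
back 0.13 [ 0.513 -0.109  0.13 ] tray -0.023 -0.077
rimL 0.062 [ 0.344 -0.169  0.062] tray -0.195 -0.126
rimR 0.062 [ 0.738 -0.143  0.062] tray 0.2 -0.127
```

Emit:
send_rows(
  plan=[
    [[0,-0.0085,0.04],[0,0,0]],
    [[0,0,0.04],[0,0,0]],
    [[0,0,0.04],[0,0,0]],
    [[0,0,0.04],[0,0,0]],
    [[0,0,0.04],[0,0,0]],
    [[0,0,0.04],[0,0,0]],
    [[0,0,0.03],[0,0,0]],
    [[0,0,0.03],[0,0,0]],
    [[0,0,0.015],[0,0,0]],
    [[0,0,0],[0,0,0]],
  ],
)

```text
t: 5.45
tcp_pos: [0.5194, -0.2363, 0.2475]
ee_rot: [-179.8, -0.2, 93.8]
wrist_force: [0.7, 0.2, -0.3]
gripper_width: -0.001
```

Emit:
send_rows(
  plan=[
    [[0.01,0,0],[0,0,0]],
    [[0.01,0,0],[0,0,0]],
    [[0.008,0,0],[0,0,0]],
    [[0.006,0,0],[0,0,0]],
    [[0.005,0,0],[0,0,0]],
    [[0.005,0,0],[0,0,0]],
    [[0.005,0,0],[0,0,0]],
  ],
)

```text
t: 6.15
tcp_pos: [0.5172, -0.1884, 0.2498]
ee_rot: [180.0, 0.0, 93.8]
wrist_force: [-0.1, 0.3, -0.1]
gripper_width: 0.002
```

Emit:
send_rows(
  plan=[
    [[0.003,0,0],[0,0,0]],
    [[0.003,0,-0.001],[0,0,0]],
    [[0.003,0,-0.001],[0,0,0]],
    [[0.003,0,-0.001],[0,0,0]],
    [[0.003,0,-0.001],[0,0,0]],
    [[0.003,0,-0.001],[0,0,0]],
  ],
)

```text
t: 6.75
tcp_pos: [0.516, -0.1707, 0.2547]
ee_rot: [-180.0, -0.0, 93.8]
wrist_force: [0.2, 0.1, 0.8]
gripper_width: 0.001
```

Emit:
send_rows(
  plan=[
    [[0.003,0,-0.001],[0,0,0]],
    [[0.003,0,-0.001],[0,0,0]],
    [[0.003,0,-0.001],[0,0,0]],
    [[0.003,0,-0.001],[0,0,0]],
    [[0,0,0],[0,0,0]],
  ],
)

```text
t: 7.25
tcp_pos: [0.5153, -0.1585, 0.2588]
ee_rot: [180.0, 0.0, 93.8]
wrist_force: [-0.2, -0.2, 0.1]
gripper_width: 0.002
```

Run:
```python
from rig import *
import cv2,numpy as np
s=get_state();print({k:np.round(s[k],3) for k in("t","tcp_pos","ee_rot","wrist_force")})
for c in("side","scene"):
  f=grab_frame(c);cv2.imwrite(f"pics/{c}2.png",f["image"])
  for n in ["pot_leaning"]:print(n,[(np.round(d["point"],3).tolist(),round(d["confidence"],2)) for d in look_for(c,n)][:6])
```

```text
{'t': np.float64(7.25), 'tcp_pos': array([ 0.515, -0.159,  0.259]), 'ee_rot': array([1.79989e+02, 1.00000e-03, 9.38050e+01]), 'wrist_force': array([-0.153, -0.25 ,  0.137])}
pot_leaning [([0.498, -0.606, 0.064], 0.91), ([0.707, -0.292, 0.062], 0.69)]
pot_leaning [([0.488, -0.6, 0.056], 0.82), ([0.496, -0.072, 0.107], 0.69), ([0.733, -0.3, 0.069], 0.64)]
```

Emit:
send_rows(
  plan=[
    [[-0.02,0,0],[0,0,0]],
    [[-0.03,0,0],[0,0,0]],
    [[-0.03,0,-0.02],[0,0,0]],
    [[0,0,-0.04],[0,0,0]],
    [[0,0,-0.05],[0,0,0]],
    [[0,0,-0.05],[0,0,0]],
    [[0,0,-0.05],[0,0,0]],
    [[0,0,-0.05],[0,0,0]],
    [[0,0,-0.04],[0,0,0]],
    [[0,0,0],[0,0,0]],
  ],
)

```text
t: 8.45
tcp_pos: [0.5209, -0.2391, 0.5673]
ee_rot: [179.3, 0.4, 93.8]
wrist_force: [0.2, -0.7, 0.5]
gripper_width: 0.002
```

Run:
```python
from rig import *
import cv2,numpy as np
s=get_state();print({k:np.round(s[k],3) for k in("t","tcp_pos","ee_rot","wrist_force")})
o=[]
for c in("side","scene","wrist"):
  f=grab_frame(c);cv2.imwrite(f"pics/{c}3.png",f["image"])
  print([(np.round(d["point"],3).tolist(),round(d["confidence"],2)) for d in look_for(c,"pot_leaning")][:6])
w=cv2.imread("pics/wrist3.png");b=cv2.imread("pics/side3.png")[85:225,205:330];b=cv2.resize(b,(288,322))
o=np.zeros((384,800,3),np.uint8);o[:,:512]=w;o[:322,512:]=b;cv2.imwrite("pics/m3.png",o)
```

```text
{'t': np.float64(8.45), 'tcp_pos': array([ 0.521, -0.239,  0.567]), 'ee_rot': array([179.325,   0.408,  93.765]), 'wrist_force': array([ 0.242, -0.718,  0.496])}
[([0.705, -0.294, 0.06], 0.9), ([0.497, -0.608, 0.066], 0.8)]
[([0.706, -0.263, 0.059], 0.76), ([0.488, -0.603, 0.056], 0.71), ([0.498, -0.076, 0.11], 0.67)]
[([0.509, -0.08, 0.106], 0.93), ([0.701, -0.278, 0.06], 0.85)]
```

View pics/m3.png

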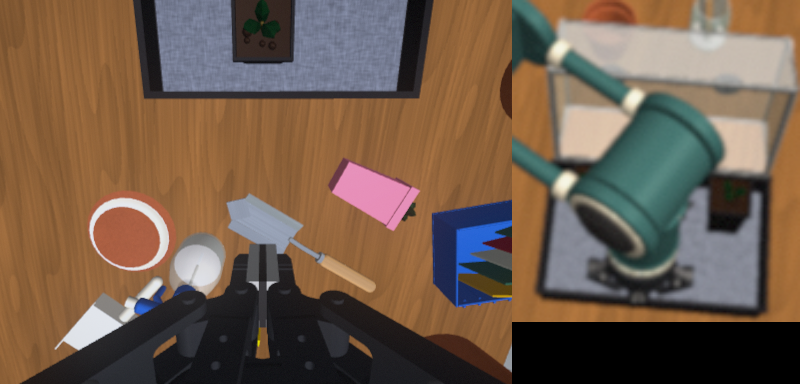

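The pot now looks upright (mouth seen square, lip at row 60) and well inside the wall. Next I'll cross over to behind the cover.

Emit:
send_rows(
  plan=[
    [[0.0465,0.0024,0],[0,0,0]],
    [[0.0465,0.0024,0],[0,0,0]],
    [[0.0465,0.0024,0],[0,0,0]],
    [[0.0465,0.0024,0],[0,0,0]],
    [[0.0465,0.0024,0],[0,0,0]],
    [[0.0465,0.0024,0],[0,0,0]],
    [[0.0465,0.0024,0],[0,0,0]],
    [[0.0465,0.0024,0],[0,0,0]],
    [[0.0465,0.0024,0],[0,0,0]],
    [[0.0465,0.0024,0],[0,0,0]],
  ],
)

```text
t: 9.75
tcp_pos: [0.5133, 0.2287, 0.5568]
ee_rot: [-179.8, 0.1, 93.8]
wrist_force: [0.8, 0.0, 0.7]
gripper_width: 0.0
```

Emit:
send_rows(
  plan=[
    [[0.0465,0,0],[0,0,0]],
    [[0.0465,0,0],[0,0,0]],
    [[0.0465,0,0],[0,0,0]],
    [[0.0465,0,0],[0,0,0]],
    [[0,0,0],[0,-0.131,0]],
    [[0,0,0],[0,-0.131,0]],
    [[0,0,0],[0,-0.131,0]],
    [[0,0,0],[0,-0.131,0]],
    [[0,0,0],[0,-0.131,0]],
    [[0,0,0],[0,-0.131,0]],
  ],
)

```text
t: 10.75
tcp_pos: [0.5016, 0.4129, 0.5568]
ee_rot: [-179.8, 45.4, 93.9]
wrist_force: [0.3, -0.3, -0.7]
gripper_width: -0.0
```

```bash
cat >> h.py <<'E'
p0=(.5305,-.0302,.0671)
def tray():
    from rig import get_state
    s=get_state();c,sn=np.cos(p0[2]),np.sin(p0[2]);d=s["tcp_pos"][:2]-p0[:2]
    Q=R.from_euler('xyz',s["ee_rot"],degrees=True).as_matrix();B=np.array([[c,sn,0],[-sn,c,0],[0,0,1]])
    t=np.r_[d@[c,sn],d@[-sn,c],s["tcp_pos"][2]];Qt=B@Q
    phi=np.arctan2(-Qt[1,2],-Qt[2,2])
    print("t",round(s["t"],2),"tcp tray",t.round(4),"phi",np.degrees(phi).round(1),"tip",(t+.173*Qt[:,2]).round(4),"tool\n",Qt.round(3),"q",s["qpos"].round(1),"F",s["wrist_force"].round(1))
    return t,phi
E
python3 - <<'E'
from h import *
from rig import *
tray()
f=grab_frame("side");cv2.imwrite("pics/side4.png",f["image"])
f=grab_frame("scene");cv2.imwrite("pics/scene4.png",f["image"])
for c in("side","scene"):
  for n in("pot_leaning","pot_a"):print(c,n,[(np.round(d["point"],3).tolist(),round(d["confidence"],2)) for d in look_for(c,n)][:6])
a=cv2.resize(f["image"][100:300,80:320],(440,367));b=cv2.resize(cv2.imread("pics/side4.png")[40:240,200:350],(360,480))
o=np.zeros((480,800,3),np.uint8);o[:367,:440]=a;o[:,440:]=b;cv2.imwrite("pics/m4.png",o)
E
```

```text
t 10.75 tcp tray [0.0009 0.444  0.5568] phi 45.4 tip [0.0005 0.3207 0.4354] tool
 [[-0.001  1.    -0.002]
 [ 0.702 -0.001 -0.713]
 [-0.713 -0.002 -0.702]] q [ 45.4  18.9  76.8 -35.5 113.8  35.6] F [ 0.3 -0.3 -0.7]
side pot_leaning [([0.511, -0.085, 0.111], 0.75), ([0.704, -0.293, 0.063], 0.6), ([0.493, -0.607, 0.064], 0.59), ([0.526, 0.179, 0.136], 0.33)]
side pot_a [([0.646, 0.028, 0.105], 0.85), ([0.416, 0.017, 0.113], 0.69)]
scene pot_leaning [([0.692, -0.28, 0.061], 0.68), ([0.488, -0.597, 0.056], 0.65), ([0.497, -0.077, 0.11], 0.61)]
scene pot_a [([0.524, 0.04, 0.109], 0.73), ([0.409, 0.026, 0.11], 0.62), ([0.637, 0.039, 0.112], 0.57)]
```

View pics/m4.png

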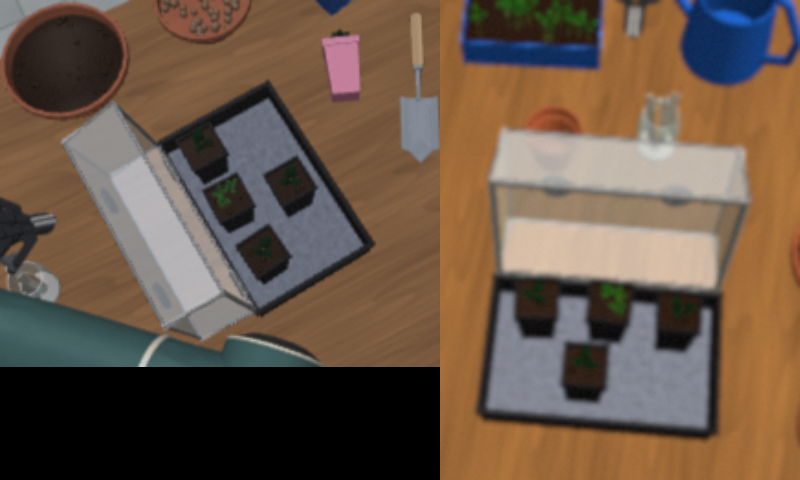

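All four pots stand upright: the mended one is at about (290,185) in the left panel and (585,370) in the right. The cover is still open at about 1.7 rad, and the fingertips are behind it at (45,225). Now I'll lower them behind the free edge.

Emit:
send_rows(
  plan=[
    [[0.02,0,0.02],[0,0,0]],
    [[0.025,0,0.025],[0,0,0]],
    [[0.025,0,0.025],[0,0,0]],
    [[0.025,0,0.025],[0,0,0]],
    [[0.02,0,0.02],[0,0,0]],
    [[0.009,0,0.009],[0,0,0]],
    [[0,0,0],[0,0,0]],
  ],
)

```text
t: 11.75
tcp_pos: [0.5014, 0.4117, 0.3817]
ee_rot: [-179.8, 45.1, 93.9]
wrist_force: [-0.4, 0.1, 0.2]
gripper_width: -0.003
```

```bash
cat >> h.py <<'E'
def path(thetas,u=.215,h=.011,pen=0.):
    t,ph=tray();y,z=t[1],t[2]
    rows=[]
    for th in thetas:
        f=min(np.pi/4,.75*th) if th>0 else 0
        _,cy,cz=cov(0,u,.112,th);off=h*abs(np.sin(th-f))-pen
        ty,tz=cy+off*np.sin(th)+.173*np.sin(f),cz+off*np.cos(th)+.173*np.cos(f)
        dy,dz=ty-y,tz-z
        # tool axes at tilt ph: x=(cos,-sin), z=(-sin,-cos)
        r=[round(dy*np.cos(ph)-dz*np.sin(ph),4),round(-dy*np.sin(ph)-dz*np.cos(ph),4),round(ph-f,3)]
        rows.append(r);print(round(th,2),r)
        # integrate rounded
        y+=r[0]*np.cos(ph)-r[1]*np.sin(ph);z+=-r[0]*np.sin(ph)-r[1]*np.cos(ph);ph-=r[2]
E
python3 - <<'E'
from h import *
path(np.r_[1.9,1.85,1.8,1.75,1.7,1.65,1.6,1.55,1.5,1.45,1.4,1.35,1.3])
E
```

```text
t 11.75 tcp tray [0.0006 0.4428 0.3817] phi 45.1 tip [1.000e-04 3.203e-01 2.596e-01] tool
 [[-0.001  1.    -0.003]
 [ 0.706 -0.002 -0.708]
 [-0.708 -0.003 -0.706]] q [ 45.3  23.5  88.8 -32.4  99.7  45.4] F [-0.4  0.1  0.2]
1.9 [np.float64(0.0133), np.float64(0.0325), np.float64(0.002)]
1.85 [np.float64(-0.0126), np.float64(-0.0003), np.float64(-0.0)]
1.8 [np.float64(-0.0126), np.float64(0.0003), np.float64(-0.0)]
1.75 [np.float64(-0.0126), np.float64(0.001), np.float64(-0.0)]
1.7 [np.float64(-0.0125), np.float64(0.0017), np.float64(-0.0)]
1.65 [np.float64(-0.0124), np.float64(0.0023), np.float64(-0.0)]
1.6 [np.float64(-0.0123), np.float64(0.0029), np.float64(-0.0)]
1.55 [np.float64(-0.0121), np.float64(0.0036), np.float64(-0.0)]
1.5 [np.float64(-0.0119), np.float64(0.0042), np.float64(-0.0)]
1.45 [np.float64(-0.0117), np.float64(0.0049), np.float64(-0.0)]
1.4 [np.float64(-0.0115), np.float64(0.0054), np.float64(-0.0)]
1.35 [np.float64(-0.0111), np.float64(0.006), np.float64(-0.0)]
1.3 [np.float64(-0.0108), np.float64(0.0066), np.float64(-0.0)]
```

Emit:
send_rows(
  plan=[
    [[-0.008,0,0.011],[0,0,0]],
    [[-0.008,0,0.011],[0,0,0]],
    [[-0.0085,0,0.0115],[0,0,0]],
    [[-0.006,0,0.001],[0,0,0]],
    [[-0.006,0,0.001],[0,0,0]],
    [[-0.006,0,0.001],[0,0,0]],
    [[-0.006,0,0.001],[0,0,0]],
    [[-0.006,0,0.0015],[0,0,0]],
    [[-0.006,0,0.0015],[0,0,0]],
  ],
)

```text
t: 12.65
tcp_pos: [0.5062, 0.341, 0.3977]
ee_rot: [-180.0, 45.0, 93.8]
wrist_force: [0.7, 3.3, -2.4]
gripper_width: -0.001
```

Emit:
send_rows(
  plan=[
    [[-0.012,0,0.0035],[0,0,0]],
    [[-0.012,0,0.004],[0,0,0]],
    [[-0.0115,0,0.005],[0,0,0]],
  ],
)

```text
t: 12.95
tcp_pos: [0.5086, 0.3064, 0.4145]
ee_rot: [180.0, 45.0, 93.8]
wrist_force: [-0.5, 3.7, -2.8]
gripper_width: -0.004
```

Run:
```python
from h import *
from rig import *
path(np.arange(1.4,0.84,-.05))
f=grab_frame("side");cv2.imwrite("pics/side5.png",f["image"])
g=grab_frame("scene");cv2.imwrite("pics/scene5.png",g["image"])
a=cv2.resize(g["image"][100:300,80:320],(440,367));b=cv2.resize(f["image"][40:240,200:350],(360,480))
o=np.zeros((480,800,3),np.uint8);o[:367,:440]=a;o[:,440:]=b;cv2.imwrite("pics/m5.png",o)
```

```text
t 12.95 tcp tray [0.0007 0.3374 0.4145] phi 45.0 tip [0.0006 0.215  0.2922] tool
 [[ 0.001  1.    -0.   ]
 [ 0.707 -0.001 -0.707]
 [-0.707  0.    -0.707]] q [ 38.5  15.   96.5 -35.9  96.6  39.6] F [-0.5  3.7 -2.8]
1.4 [np.float64(-0.0112), np.float64(0.0072), np.float64(0.001)]
1.35 [np.float64(-0.0111), np.float64(0.006), np.float64(-0.0)]
1.3 [np.float64(-0.0108), np.float64(0.0066), np.float64(-0.0)]
1.25 [np.float64(-0.0105), np.float64(0.0071), np.float64(-0.0)]
1.2 [np.float64(-0.01), np.float64(0.0077), np.float64(-0.0)]
1.15 [np.float64(-0.0097), np.float64(0.0082), np.float64(-0.0)]
1.1 [np.float64(-0.0092), np.float64(0.0087), np.float64(-0.0)]
1.05 [np.float64(-0.0088), np.float64(0.0092), np.float64(-0.0)]
1.0 [np.float64(-0.0142), np.float64(0.0093), np.float64(0.035)]
0.95 [np.float64(-0.0145), np.float64(0.0095), np.float64(0.037)]
0.9 [np.float64(-0.0144), np.float64(0.0095), np.float64(0.038)]
0.85 [np.float64(-0.0143), np.float64(0.0097), np.float64(0.037)]
```

View pics/m5.png

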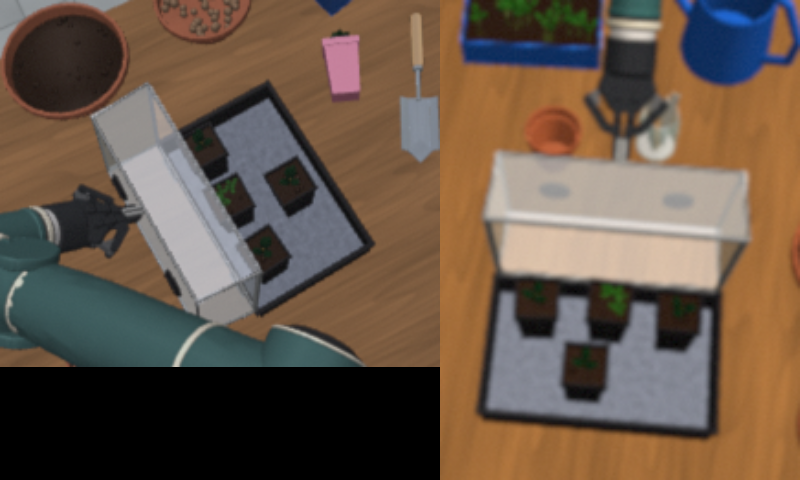

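The fingertips are pushing the cover's top face between the vents, at (130,210) in the left panel. The cover is past upright, the force is about 4.5 N, and the pots are undisturbed. I'll carry on along the arc.

Emit:
send_rows(
  plan=[
    [[-0.0112,0,0.0072],[0,0,0]],
    [[-0.011,0,0.006],[0,0,0]],
    [[-0.0108,0,0.0066],[0,0,0]],
    [[-0.0105,0,0.0071],[0,0,0]],
    [[-0.01,0,0.0077],[0,0,0]],
    [[-0.0097,0,0.0082],[0,0,0]],
    [[-0.0092,0,0.0087],[0,0,0]],
    [[-0.0088,0,0.0092],[0,0,0]],
  ],
)

```text
t: 13.85
tcp_pos: [0.5153, 0.206, 0.4281]
ee_rot: [180.0, 45.0, 93.8]
wrist_force: [2.3, 3.8, -0.4]
gripper_width: 0.0
```

Emit:
send_rows(
  plan=[
    [[-0.0142,0,0.0093],[0,0.036,0]],
    [[-0.0145,0,0.0095],[0,0.037,0]],
    [[-0.0144,0,0.0095],[0,0.038,0]],
    [[-0.0143,0,0.0097],[0,0.037,0]],
  ],
)

```text
t: 14.25
tcp_pos: [0.5194, 0.1379, 0.438]
ee_rot: [-180.0, 36.5, 93.8]
wrist_force: [-0.3, 1.7, 0.2]
gripper_width: -0.002
```

Run:
```python
from h import *
path(np.arange(.8,0.04,-.05))
```

```text
t 14.25 tcp tray [2.000e-04 1.685e-01 4.380e-01] phi 36.5 tip [-0.      0.0656  0.2989] tool
 [[ 0.001  1.    -0.001]
 [ 0.804 -0.001 -0.595]
 [-0.595 -0.001 -0.804]] q [ 22.7   3.5 105.4 -34.3  85.6  26.1] F [-0.3  1.7  0.2]
0.8 [np.float64(-0.0143), np.float64(0.0087), np.float64(0.037)]
0.75 [np.float64(-0.014), np.float64(0.0098), np.float64(0.037)]
0.7 [np.float64(-0.0139), np.float64(0.01), np.float64(0.038)]
0.65 [np.float64(-0.0137), np.float64(0.01), np.float64(0.037)]
0.6 [np.float64(-0.0137), np.float64(0.0101), np.float64(0.038)]
0.55 [np.float64(-0.0134), np.float64(0.0102), np.float64(0.037)]
0.5 [np.float64(-0.0134), np.float64(0.0103), np.float64(0.038)]
0.45 [np.float64(-0.0132), np.float64(0.0104), np.float64(0.037)]
0.4 [np.float64(-0.0131), np.float64(0.0105), np.float64(0.038)]
0.35 [np.float64(-0.0129), np.float64(0.0105), np.float64(0.037)]
0.3 [np.float64(-0.0128), np.float64(0.0107), np.float64(0.038)]
0.25 [np.float64(-0.0127), np.float64(0.0107), np.float64(0.037)]
0.2 [np.float64(-0.0125), np.float64(0.0108), np.float64(0.038)]
0.15 [np.float64(-0.0124), np.float64(0.0108), np.float64(0.037)]
0.1 [np.float64(-0.0122), np.float64(0.011), np.float64(0.038)]
0.05 [np.float64(-0.0121), np.float64(0.011), np.float64(0.037)]
```

Emit:
send_rows(
  plan=[
    [[-0.0143,0,0.0087],[0,0.037,0]],
    [[-0.014,0,0.0098],[0,0.037,0]],
    [[-0.0139,0,0.01],[0,0.038,0]],
    [[-0.0137,0,0.01],[0,0.037,0]],
    [[-0.0137,0,0.0101],[0,0.038,0]],
    [[-0.0134,0,0.0102],[0,0.037,0]],
    [[-0.0134,0,0.0103],[0,0.038,0]],
    [[-0.0132,0,0.0104],[0,0.037,0]],
  ],
)

```text
t: 15.05
tcp_pos: [0.5278, 0.0044, 0.4218]
ee_rot: [-179.9, 19.4, 93.8]
wrist_force: [-0.8, 2.0, 0.7]
gripper_width: -0.002
```

Run:
```python
from h import *
from rig import *
path(np.r_[np.arange(.4,0.09,-.05),.08,.06,.04,.02,0])
f=grab_frame("side");cv2.imwrite("pics/side6.png",f["image"])
g=grab_frame("scene");cv2.imwrite("pics/scene6.png",g["image"])
a=cv2.resize(g["image"][100:300,80:320],(440,367));b=cv2.resize(f["image"][40:240,200:350],(360,480))
o=np.zeros((480,800,3),np.uint8);o[:367,:440]=a;o[:,440:]=b;cv2.imwrite("pics/m6.png",o)
```

```text
t 15.05 tcp tray [-4.000e-04  3.470e-02  4.218e-01] phi 19.4 tip [-0.0007 -0.0226  0.2586] tool
 [[ 0.002  1.    -0.002]
 [ 0.943 -0.002 -0.332]
 [-0.332 -0.001 -0.943]] q [  4.1  -1.2 109.3 -20.3  73.1   6.5] F [-0.8  2.   0.7]
0.4 [np.float64(-0.0129), np.float64(0.0105), np.float64(0.038)]
0.35 [np.float64(-0.0129), np.float64(0.0105), np.float64(0.038)]
0.3 [np.float64(-0.0128), np.float64(0.0107), np.float64(0.037)]
0.25 [np.float64(-0.0127), np.float64(0.0107), np.float64(0.038)]
0.2 [np.float64(-0.0125), np.float64(0.0108), np.float64(0.037)]
0.15 [np.float64(-0.0124), np.float64(0.0108), np.float64(0.038)]
0.1 [np.float64(-0.0122), np.float64(0.011), np.float64(0.037)]
0.08 [np.float64(-0.0049), np.float64(0.0043), np.float64(0.015)]
0.06 [np.float64(-0.0049), np.float64(0.0044), np.float64(0.015)]
0.04 [np.float64(-0.0048), np.float64(0.0043), np.float64(0.015)]
0.02 [np.float64(-0.0049), np.float64(0.0044), np.float64(0.015)]
0.0 [np.float64(-0.0048), np.float64(0.0044), np.float64(0.015)]
```

View pics/m6.png

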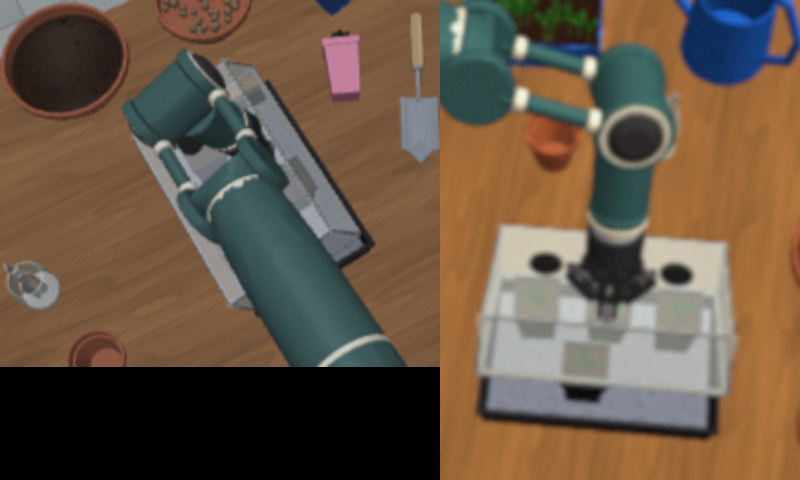

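The cover is about three-quarters shut, the fingertips are on its top face between the two vents, and all pots stand beneath it. I'll close the rest more slowly.

Emit:
send_rows(
  plan=[
    [[-0.0129,0,0.0105],[0,0.038,0]],
    [[-0.0129,0,0.0105],[0,0.038,0]],
    [[-0.0128,0,0.0107],[0,0.037,0]],
    [[-0.0127,0,0.0107],[0,0.038,0]],
    [[-0.0125,0,0.0108],[0,0.037,0]],
    [[-0.0062,0,0.0054],[0,0.019,0]],
    [[-0.0062,0,0.0054],[0,0.019,0]],
    [[-0.0061,0,0.0055],[0,0.018,0]],
    [[-0.0061,0,0.0055],[0,0.019,0]],
    [[0,0,0],[0,0,0]],
  ],
)

```text
t: 16.15
tcp_pos: [0.5351, -0.0968, 0.3681]
ee_rot: [-180.0, 4.3, 93.7]
wrist_force: [-0.4, -0.2, 0.9]
gripper_width: 0.002
```

Emit:
send_rows(
  plan=[
    [[-0.005,0,0.0044],[0,0.015,0]],
    [[-0.0049,0,0.0044],[0,0.015,0]],
    [[-0.0024,0,0.0022],[0,0.0075,0]],
    [[-0.0024,0,0.0022],[0,0.0075,0]],
    [[-0.0024,0,0.0022],[0,0.0075,0]],
    [[-0.0024,0,0.0022],[0,0.0075,0]],
    [[0,0,0],[0,0,0]],
  ],
)

```text
t: 16.85
tcp_pos: [0.5365, -0.1169, 0.352]
ee_rot: [-180.0, 0.9, 93.8]
wrist_force: [-0.5, -0.2, -0.0]
gripper_width: -0.004
```

Run:
```python
from h import *
path(np.r_[.02,0])
```

```text
t 16.85 tcp tray [ 1.00e-04 -8.69e-02  3.52e-01] phi 0.9 tip [ 0.     -0.0896  0.179 ] tool
 [[ 0.001  1.    -0.001]
 [ 1.    -0.001 -0.016]
 [-0.016 -0.001 -1.   ]] q [-14.6   3.7 110.8  -1.   65.2 -18. ] F [-0.5 -0.2 -0. ]
0.02 [np.float64(-0.0012), np.float64(-0.0003), np.float64(0.001)]
0.0 [np.float64(-0.0049), np.float64(0.0044), np.float64(0.015)]
```

Emit:
send_rows(
  plan=[
    [[-0.002,0,0.001],[0,0.008,0]],
    [[-0.002,0,0.001],[0,0.007,0]],
    [[0,0,0.001],[0,0,0]],
    [[0,0,0.001],[0,0,0]],
    [[0,0,0.001],[0,0,0]],
  ],
)

```text
t: 17.35
tcp_pos: [0.5369, -0.121, 0.3484]
ee_rot: [180.0, 0.1, 93.8]
wrist_force: [-4.2, -0.9, 9.9]
gripper_width: -0.002
```

Emit:
send_rows(
  plan=[
    [[0,0,0.001],[0,0,0]],
    [[0,0,0],[0,0,0]],
  ],
)

```text
t: 17.55
tcp_pos: [0.5369, -0.1209, 0.3484]
ee_rot: [180.0, 0.1, 93.8]
wrist_force: [-3.8, -1.9, 10.4]
gripper_width: 0.002
```

The tips stall at z = 0.1754 (175 mm is shut) with about 10 N of resistance. I'll press slightly more, then retract.

Emit:
send_rows(
  plan=[
    [[0,0,0.001],[0,0,0]],
    [[0,0,0.001],[0,0,0]],
    [[0,0,0],[0,0,0]],
    [[0,0,0],[0,0,0]],
  ],
)

```text
t: 17.95
tcp_pos: [0.5369, -0.1209, 0.3483]
ee_rot: [179.9, 0.2, 93.8]
wrist_force: [-8.2, 0.4, 20.0]
gripper_width: -0.003
```

Emit:
send_rows(
  plan=[
    [[0,0,-0.01],[0,0,0]],
    [[0,0,-0.03],[0,0,0]],
    [[0,0,-0.05],[0,0,0]],
    [[0,0,-0.05],[0,0,0]],
    [[0,0,-0.05],[0,0,0]],
    [[-0.03,0,-0.02],[0,0,0]],
    [[-0.05,0,0],[0,0,0]],
    [[-0.05,0,0],[0,0,0]],
    [[-0.05,0,0],[0,0,0]],
    [[0,0,0],[0,0,0]],
  ],
)

```text
t: 18.95
tcp_pos: [0.5484, -0.3051, 0.5528]
ee_rot: [-179.9, 0.1, 93.5]
wrist_force: [0.8, 0.6, -0.0]
gripper_width: -0.002
```

Run:
```python
from h import *
from rig import *
tray()
f=grab_frame("side");g=grab_frame("scene");w=grab_frame("wrist")
a=cv2.resize(g["image"][100:300,80:320],(440,367))
P=T(p0,[cov(s*.18,u,.112,0) for u in(.232,.012) for s in(-1,1)]);print("expected shut top corners in crop",((proj('scene',P)-[80,100])*1.8333).round().tolist(),((proj('side',P)-[200,40])*2.4+[440,0]).round().tolist())
b=cv2.resize(f["image"][40:240,200:350],(360,480))
o=np.zeros((600,800,3),np.uint8);o[:367,:440]=a;o[:480,440:]=b;o[370:600,:306]=cv2.resize(w["image"],(306,230));cv2.imwrite("pics/m7.png",o)
for c in("scene","side"):print(c,[(np.round(d["point"],3).tolist(),round(d["confidence"],2)) for n in("cover_edge","pot_a","pot_leaning") for d in look_for(c,n)])
```

```text
t 18.95 tcp tray [-5.000e-04 -2.755e-01  5.528e-01] phi 0.1 tip [-0.0009 -0.2759  0.3798] tool
 [[ 0.006  1.    -0.002]
 [ 1.    -0.006 -0.002]
 [-0.002 -0.002 -1.   ]] q [-31.3   6.9  86.2  -0.2  86.8 -34.8] F [ 0.8  0.6 -0. ]
expected shut top corners in crop [[366.0, 223.0], [262.0, 64.0], [257.0, 289.0], [157.0, 122.0]] [[479.0, 383.0], [719.0, 404.0], [496.0, 252.0], [723.0, 272.0]]
scene [([0.508, -0.014, 0.175], 0.87), ([0.49, -0.598, 0.056], 0.92), ([0.692, -0.281, 0.061], 0.58)]
side [([0.494, -0.016, 0.175], 0.94), ([0.495, -0.019, 0.178], 0.46), ([0.494, -0.605, 0.063], 0.69), ([0.705, -0.294, 0.062], 0.6), ([0.554, -0.384, 0.009], 0.58)]
```

View pics/m7.png

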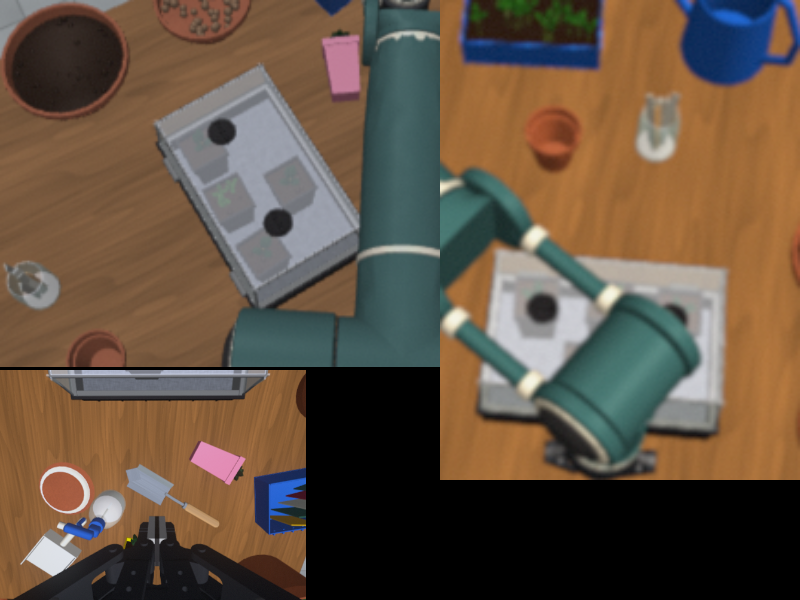

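The top corners at (262,65) and (157,122) match the predicted fully shut positions. All four pots stand inside, and the bystanders show no change. I'll hand it in.

```bash
python3 -c "
from rig import *
print(get_state()['wrist_force']);print(finish_job())"
```

```text
[ 0.08156261 -0.09534628  0.76099235]
the job is handed in; nothing more can be done
None
```

The slumped pot is upright on the tray floor and the cover is fully shut. I handed the job in at about 19 s, well inside the 61 s limit.

- **Pot:** I pushed its lip toward the row with the closed fingertips until it dropped upright by itself. Pictures taken before closing showed all four pots standing.
- **Cover:** I pushed it over on its top face, between the vents, with readings of about 5 N or less. I then pressed down until the tips stalled at 175 mm above the bench, at roughly 20 N.
- **Last checks:** The cover's visible top corners match the predicted shut position within a few pixels, and both cameras put the top at 0.175 m. Seen through the cover, all four pots stand, and everything else in view looks unmoved. The arm is clear of everything, with wrist force under 1 N.
- **Disagreements:** The lip measured about 145 mm from the tray's centre line, against about 158 mm in the description. The pot still came upright. With the cover shut, the networks no longer found the pots, so that last check is from the picture only.

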